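Press the bearing bush home on the arbor press

TASK

Push the bracket along its guide strips with a fingertip until its boss is home against the back stop, under the ram. Then, with one finger on a spoke of the press wheel, turn it to bring the ram down and press the brass bush in until its flange is seated on the boss, and push a spoke the other way until the ram stands at least 12 mm clear above the bush. Only push, gently: nothing is gripped, lifted or forced; do not touch the bush or the ram, and leave the oil bottle, marker, tape roll and screwdriver where they are.

Things in the scene. Friction and masses are not known exactly. Their poses are not given: they have to be found in the camera images.
- press: green hand arbor press bolted to the bench, base 262 x 100 mm (129 mm over its bolt ears), 236 mm high, its ram up to 275. Origin on the bench, 20 mm behind the ram axis. Its x axis runs from its open front (robot side) back to the column, y to its left, z up. Base: x -161 to +101 mm. Head: x -60 to +83, y +-32, z 158 to 236 mm. Column: behind x +34 mm. Ram axis at x -20 mm, y 0.
- bed_stop (a point): foot of the back stop's front face, on the top of the steel bed plate, at press x -2, y 0, z 34 mm. The stop is 18 mm high. The bed plate runs from here 156 mm to the front and is 74 mm wide, with two guide strips 8 mm high along it, inner faces at y +-24.5 mm
- wheel (a joint): turn of the wheel, rad; grows as the ram goes down, 18 mm per rad; stays where left. Angle above level, from the press's -x direction: front spoke 55 degrees minus the joint, rear spoke 175 degrees minus it. Turning free takes 0.2 N m, pressing the bush 1 N m (12 N at 85 mm radius); at about 1.44 the bush is seated and the wheel meets a firm stop
- wheel_hub (a point): centre of the three-spoke wheel, at x +8, y -90, z +195 mm in the press's frame (right-hand side of the press). Its axis is level, along the press's y; it turns in the upright plane y = -90 mm. Hub: radius 22 mm, 34 mm long. Spokes: round steel, 10 mm thick, each ending in a black 25 mm ball whose centre is 120 mm from the axis
- ball_front (a point): centre of the ball on the spoke that points up and to the front (towards the robot) at the start; push this spoke down from above to lower the ram. Over 60 N on the wheel counts as gripping or forcing it
- ball_rear (a point): centre of the ball on the spoke that points to the rear, near level, at the start; it is upright once the bush is seated, and pushing it back towards the column raises the ram
- ram_face (a point): centre of the underside of the ram, a 22 mm square steel bar with a round nose of 19 mm, 180 mm long; it stands 82 to 88 mm above the bench at the start
- bracket_flange (a point): centre of the outer face (robot side) of the upright end flange of the loose aluminium bracket (about 0.35 kg): 46 mm wide, 32 mm high, standing on the bed, 90 mm in front of the bush's axis. The bracket slides between the guide strips, 1.5 mm play a side; its boss (36 mm across, 26 mm high) meets the back stop at home, this face then being at press x -110 mm
- bush (a joint): how far the bush has gone into the boss, m: 0 when the flange stands 10 mm proud of the boss (it starts 0 to 3 mm in), 0.010 when the flange is seated. It goes in stiffly and stays
- bush_top (a point): centre of the top of the brass bush's flange, 25 mm across and 4 mm thick; its top is 64 mm above the bench when seated. The bracket slides on with little force (2 to 4 N); over 30 N of finger force on it counts as gripping or forcing it
- oil_bottle: yellow oil bottle with red spout, 46 mm across, 160 mm high, loose bystander; origin at the centre of its underside
- marker: grey and black marker pen lying on the bench, 130 mm long, 13 mm thick, loose bystander; origin under its centre
- tape_roll: black tape roll, 62 mm across, 18 mm high, lying flat, loose bystander; origin under its centre
- screwdriver: red-handled screwdriver lying on the bench, 165 mm long, 27 mm thick, loose bystander; origin under its centre
Mind the look-alikes: they are no part of the job. There is more than one size of the part that bears bracket_flange; the job needs the smallest.

How it is judged (in metres and radians):
On the way, in this order (a step that is already met when the one before it is completed fails the run):
1. the bracket is home under the ram, the bush not yet pressed further (horizontal distance between bush_top and ram_face below 0.005 m and value of joint bush below 0.005 m), for 0.2 s.
2. the bush is seated by the ram (value of joint bush above 0.0085 m and contact force between ram and bush above 1 N and horizontal distance between bush_top and ram_face below 0.006 m), for 0.05 s.
At the end, for the whole second after the job is handed in: The bush's flange is within 1.5 mm of its seat on the boss, the bracket lies flat and at rest with the bush within 8 mm of the ram's axis, and the ram stands still at least 12 mm above the bush (value of joint bush above 0.0085 m and z of ram_face in the frame of bush_top above 0.012 m and horizontal distance between bush_top and ram_face below 0.008 m and velocity of joint wheel between -0.05 and 0.05 rad/s and angle between bush_top's own z axis and vertical below 0.05 rad and linear speed of bracket below 0.02 m/s); the robot touches nothing.
It fails at once if the bush or the ram was touched by the robot (contact force between any of the fingers, the arm and bush above 0.5 N or contact force between any of the fingers, the arm and ram above 0.5 N).
It fails at once if the bracket was lifted or tipped (z of bracket_flange in the frame of press above 0.058 m or angle between bracket_flange's own z axis and vertical above 0.15 rad).
It fails at once if a bystander was moved (distance of any of oil_bottle, marker, tape_roll, screwdriver from where it was at the start of the episode above 0.02 m).
It fails at once if the wheel or the bracket was gripped or forced (contact force between the fingers and wheel above 60 N or contact force between the fingers and bracket above 30 N).
It also fails if it takes over 58 s, if anything falls off the work surface, if the arm or the gripper's body presses on something with over 40 N, if the wrist force passes 120 N, or if a joint passes its speed limit or range.

ROBOT

A 6-joint arm with a two-finger parallel gripper is mounted at the origin on a cart in front of the work surface, level with it; the furniture and walls round the work are solid. World frame = base frame: x ahead of the robot, y to its left, z up, the work surface at z = 0. Lengths are in mm, angles in rad, forces in N, time in s.
With the tool pointing down it reaches from about 350 to 775 mm from the base axis. Payload 7.3 kg.
Tool frame: the origin (TCP) lies at the very end of the fingers, on their centre line; the grasp point (between the pads) lies 19 mm behind it; z points along the fingers, x is the direction in which the jaws open and shut, and the axes are right-handed (so a half turn about z gives the same grasp; the last joint's range is limited). The gripper opens to 92 mm and grips with 3 to 60 N. Pads are 19 mm wide; open, the fingers measure 130 mm over their backs; the gripper's body (75 mm by 190 mm) begins 47 mm behind the grasp point.
Start: joints at [1.087, 0.342, 1.524, -0, 1.275, -0.146], TCP at [173.978, 495.355, 226.741] pointing down, gripper open.
Joint ranges: [-2.53, 2.53], [-0.77, 2.02], [0.04, 2.7], [-1, 4.14], [0.28, 2.66], [-3.11, 3.11]. Speed limits (rad/s): [2.57, 2.57, 3.14, 3.14, 3.14, 3.14].

INTERFACE

Orientations are given as [roll, pitch, yaw] about the fixed x, y, z axes, in that order (R = Rz(yaw) Ry(pitch) Rx(roll)).
In Python, from plant import bot, capture, camera_params gives the robot as it stands.
- The arm moves only by the shell command python3 -m jog 'ROWS' [OPENING]. ROWS is a JSON object of lists of equal length, an entry for each row: "xyz": the shift along the world's x, y, z as a fraction of full scale, a list of three; "angular": the turn, a rotation vector about the world's x, y, z as a fraction of full scale, a list of three. In form: {"xyz": [[x, y, z], ...], "angular": [[wx, wy, wz], ...]}. A call has 1 to 10 rows; each row shifts and turns the pose as measured when the row begins; what a row does not reach is not made up. Full scale, the value 1, is 2 cm for a shift and 6 degrees for a turn. A row lasts 1/10 s, in which the tool goes at most 50 mm and 8.59 degrees, less where a joint would pass 70% of its speed; a pose out of reach is approached as far as the arm can. A call with a number of a shift or a turn outside -1 to 1 is refused whole. A call with a gripper value outside its range is refused whole. OPENING is the closure, from -1 (fully open) to 1 (shut), set as the call begins (- or left out, the last holds). The fingers move at their own pace and stop on an object; the grip force is fixed at half the most. Time passes only in rows, so rows that do not move let the fingers close. It gives the time, the measured TCP pose, the force and the opening at its end, in the units of the state.
- bot.get_obs(): the state, without advancing time (a new reading comes with each control period).
- capture(name): name is "scene" or "top" or "wrist"; returns the picture (384x512x3 uint8, red, green, blue); there is no depth.
- camera_params(name): a dict with "fx", "fy", "cx", "cy" (pixels), "rvec" (rotation vector, rad) and "tvec" (3), from world to camera coordinates, as OpenCV has them. Camera axes: x right, y down, z forward; pixel columns grow to the right and rows downward; lengths in mm; the calibration is good to about 2 mm. A picture is of the moment at which its call begins: read the wrist's pose just before it. camera_params takes no time and is no camera call; for the wrist camera it gives the pose at the moment of the call.
- bot.close_job(): hands the job in, once; it reports no verdict.
The state is a dict: "time": time; "joint_positions": joint angles; "dq": joint speeds; "tau": joint torques, N m; "tool_pos": TCP position; "tcp_rot": TCP orientation; "contact_force": force on the tool from outside, world axes, zero at the start; "moment": the same for the moment, N m; "grip_width": finger opening in mm.
Only numpy, scipy, OpenCV 4.12 (cv2) and the standard library are available. Lean on these libraries where they do the work, as an engineer would, in place of code of your own. Each camera call takes 0.05 s, during which the arm holds its last target.

## Working session

There is one attempt and no reset: what is moved stays moved. The work goes in short steps, Python scripts to look and compute and a shell command to move; the robot and the scene stay as the last step left them, time stands still between calls to the robot, and variables do not carry over. Pictures are saved under pics/ and viewed, and the job is handed in when it is done.

```bash
ls; mkdir -p pics; cat > h.py <<'E'
import numpy as np, cv2
from plant import bot, capture, camera_params
def cam(n):
    p=camera_params(n);K=np.array([[p['fx'],0,p['cx']],[0,p['fy'],p['cy']],[0,0,1.]])
    R=cv2.Rodrigues(np.array(p['rvec'],float))[0];t=np.array(p['tvec'],float).ravel()
    return K,R,t
def ray(c,uv):
    K,R,t=c;d=R.T@np.linalg.inv(K)@np.array([uv[0],uv[1],1.]);return -R.T@t,d/np.linalg.norm(d)
def onz(c,uv,z):
    o,d=ray(c,uv);return o+d*(z-o[2])/d[2]
def tri(c1,u1,c2,u2):
    o1,d1=ray(c1,u1);o2,d2=ray(c2,u2)
    s=np.linalg.lstsq(np.c_[d1,-d2],o2-o1,rcond=None)[0]
    a=o1+s[0]*d1;b=o2+s[1]*d2;return (a+b)/2,np.linalg.norm(a-b)
def proj(c,P):
    K,R,t=c;q=K@(R@np.asarray(P,float)+t);return q[:2]/q[2]
def save(n,im): cv2.imwrite('pics/'+n+'.png',im[:,:,::-1])
E
python3 - <<'E'
from h import *
for n in ['scene','top','wrist']:
    im=capture(n);np.save(n+'0.npy',im);save(n+'0',cv2.resize(im,(800,600),interpolation=cv2.INTER_CUBIC))
    K,R,t=cam(n);print(n,K[0,0],K[0,2],K[1,2],(-R.T@t).round(1),R[2].round(3))
print(bot.get_obs())
E
```

```text
pics
scene 364.95066087633376 253.48433056508387 197.06865213489743 [ -12.  -844.6 1123.3] [ 0.474  0.512 -0.716]
top 418.04114799600467 255.85133464477923 188.5973958352997 [ 367.4 -212.2 1457.1] [ 0.191  0.003 -0.982]
wrist 323.70983873567315 254.91836134871005 192.09243157567786 [112.9 515.9 383.6] [ 0.231 -0.082 -0.969]
{'time': 0.15, 'joint_positions': array([ 1.08697329e+00,  3.42581757e-01,  1.52473656e+00, -1.81291940e-05,
        1.27540176e+00, -1.46001865e-01]), 'dq': array([ 1.11425435e-03, -2.25893874e-03, -1.38837030e-03, -8.11937233e-05,
       -5.64472163e-04,  7.50063322e-04]), 'tau': array([ 1.21010278e-03, -4.31475663e+01, -2.44350243e+01,  7.18099438e-02,
        5.37420984e-02, -9.78140883e-05]), 'tool_pos': array([173.85619292, 495.08260217, 226.21601495]), 'tcp_rot': array([-3.14144579e+00,  1.11794885e-03,  1.23298053e+00]), 'contact_force': array([-0.07480442,  0.50401225, -0.23905602]), 'moment': array([-0.00985326,  0.00466737, -0.02940993]), 'grip_width': 91.8828447033507}
```

View pics/scene0.png

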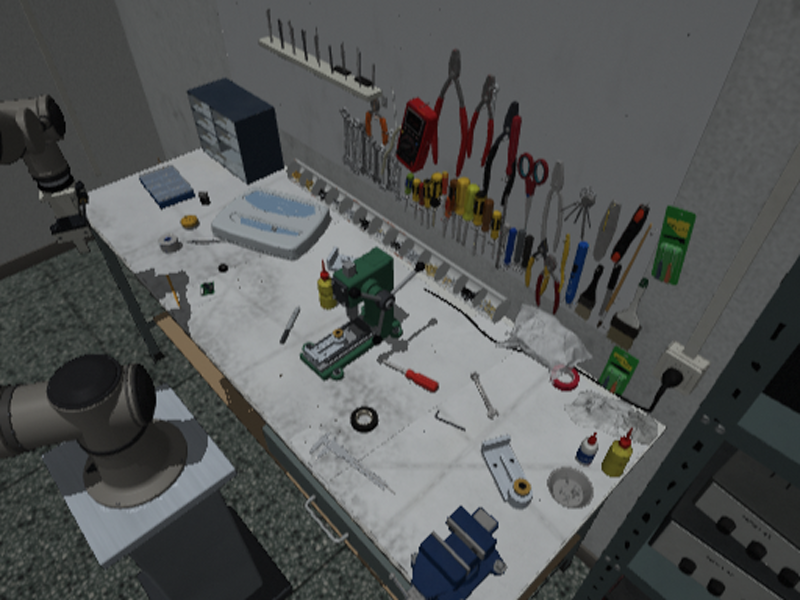

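View pics/top0.png

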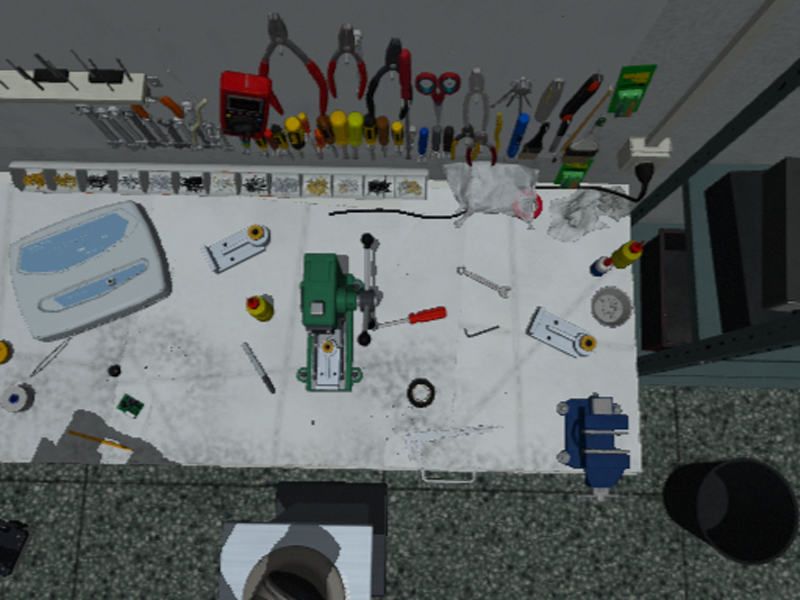

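The top view shows three brackets: one in the press bed (325,360), one at the left rear (240,248) and one on the right (562,330). The other two look like larger decoys. I'll enlarge them to check.

```bash
python3 - <<'E'
from h import *
t=np.load('top0.npy');s=np.load('scene0.npy')
save('tc',cv2.resize(t[140:260,180:290],None,fx=5,fy=5,interpolation=cv2.INTER_CUBIC))
save('sc',cv2.resize(s[150:250,180:310],None,fx=6,fy=6,interpolation=cv2.INTER_CUBIC))
b=np.hstack([cv2.resize(t[135:185,125:185],None,fx=6,fy=6),cv2.resize(t[185:235,330:390],None,fx=6,fy=6)])
save('dec',b)
E
```

```text
(no output)
```

View pics/tc.png

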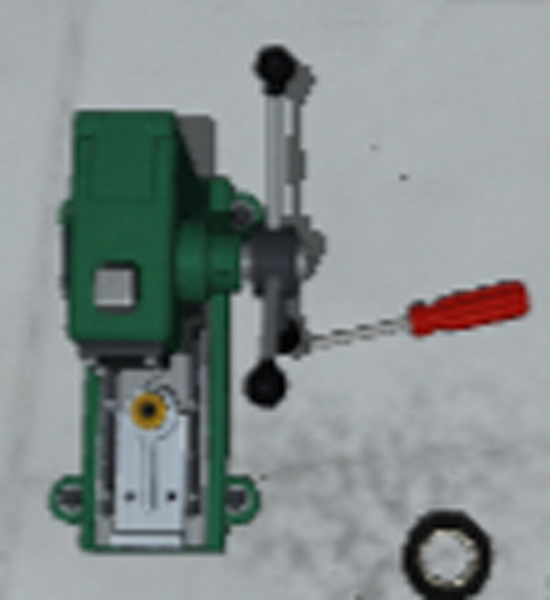

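View pics/sc.png

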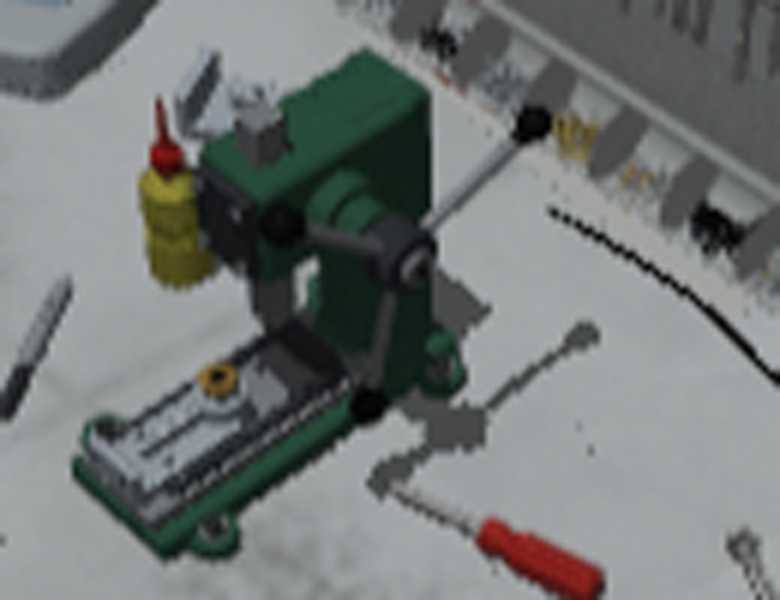

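View pics/dec.png

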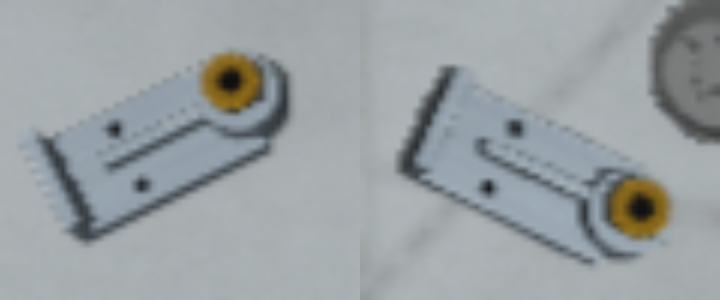

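The bracket in the press bed is the one with the short narrow plate, between the guide strips with its bush in line. The other two are plainly larger and lie loose on the bench. Next I'll triangulate the points.

```bash
cat > m.py <<'E'
from h import *
ct,cs=cam('top'),cam('scene')
T=lambda u,v:((u+.5)/5-.5+180,(v+.5)/5-.5+140)
S=lambda u,v:((u+.5)/6-.5+180,(v+.5)/6-.5+150)
P={}
for n,a,b in [('bf',(266,383),(283,223)),('br',(274,67),(532,124)),('b3',(290,335),(367,405)),('bush',(149,410),(218,380)),('ramtop',(118,284),(262,115))]:
    P[n],e=tri(ct,T(*a),cs,S(*b));print(n,P[n].round(1),round(e,1))
for n,a,z in [('baseFL',(83,549),20),('baseFR',(225,551),20),('flangeL',(110,538),66),('flangeR',(181,540),66),('headFL',(72,343),236),('headFR',(170,352),236),('headBL',(77,113),236),('headBR',(172,112),236),('earL',(68,498),10),('earR',(240,498),10)]:
    print(n,onz(ct,T(*a),z).round(1))
E
python3 m.py
```

```text
bf [ 515.4 -144.6  277.1] 0.3
br [ 715.  -140.7  227.5] 0.3
b3 [ 570.6 -147.5   83.7] 3.0
bush [521.8 -55.   68. ] 0.3
ramtop [572.5 -56.4 265.7] 0.3
baseFL [431.4  -8.5  20. ]
baseFR [ 431.9 -105.2   20. ]
flangeL [436.9 -32.5  66. ]
flangeR [436.5 -79.4  66. ]
headFL [541.9 -27.1 236. ]
headFR [537.7 -85.  236. ]
headBL [681.8 -23.4 236. ]
headBR [683.5 -80.6 236. ]
earL [466.5   4.9  10. ]
earR [ 468.7 -113.6   10. ]
```

```bash
python3 - <<'E'
from h import *
ct=cam('top');k=1.5625
for n,u,v,z in [('bottletip',253,300,160),('bottlebody',261,311,110),('mkA',244,345,7),('mkB',272,390,7),('tape',421,392,10),('sdA',374,324,5),('sdB',445,313,13)]:
    print(n,onz(ct,((u+.5)/k-.5,(v+.5)/k-.5),z).round(0))
E
python3 -m jog '{"xyz":[[0,-1,0],[0,-1,0],[0.3,-1,0],[0.5,-1,0],[0.5,-1,0],[0.5,-1,0],[0.5,-1,0],[0.5,-1,0],[0.5,-1,0],[0.5,-1,0]],"angular":[[0,0,0.85],[0,0,0.85],[0,0,0.85],[0,0,0.85],[0,0,0],[0,0,0],[0,0,0],[0,0,0],[0,0,0],[0,0,0]]}'
```

```text
bottletip [603.  89. 160.]
bottlebody [589.  82. 110.]
mkA [528. 138.   7.]
mkB [430.  70.   7.]
tape [ 432. -258.   10.]
sdA [ 582. -150.    5.]
sdB [ 608. -309.   13.]
time: 1.15
tool_pos: [249.4, 288.0, 223.5]
tcp_rot: [-3.138, 0.005, 1.609]
contact_force: [1.0, -0.2, 1.0]
grip_width: 92.0
```

View pics/wrist0.png

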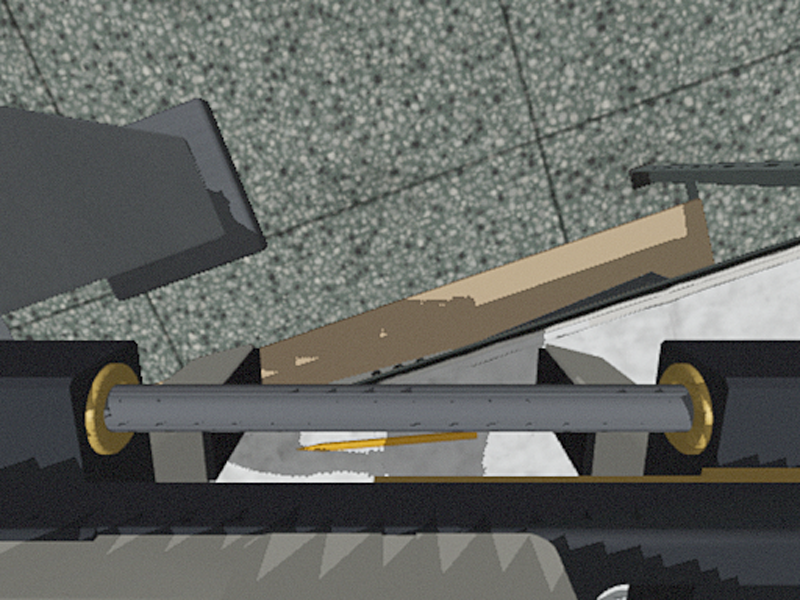

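Wrist view: the two fingers are at (210,430) and (600,430), with nothing between them. The bystanders are clear of the planned path.

```bash
python3 -m jog '{"xyz":[[0.5,-1,0],[0.5,-1,0],[0.5,-1,0],[0.5,-1,0],[0.5,-1,0],[0.5,-1,0],[0.5,-1,0],[0.5,-1,0],[0.5,-1,0],[0.5,-1,0]],"angular":[[0,0,0],[0,0,0],[0,0,0],[0,0,0],[0,-1,0],[0,-1,0],[0,0,0],[0,0,0],[0,0,0],[0,0,0]]}'
python3 -m jog '{"xyz":[[0.5,-1,0],[0.5,-1,0],[0.5,-1,0],[0.5,-1,0],[0.5,0,0],[0,0,-1],[0,0,-1],[0,0,-1],[0,0,0]],"angular":[[0,0,0],[0,0,0],[0,0,0],[0,0,0],[0,0,0],[0,0,0],[0,0,0],[0,0,0],[0,0,0]]}'
```

```text
time: 2.15
tool_pos: [350.8, 79.2, 222.6]
tcp_rot: [2.928, 0.015, 1.608]
contact_force: [1.1, 0.5, 0.3]
grip_width: 92.0
time: 3.05
tool_pos: [403.4, -5.0, 160.9]
tcp_rot: [2.927, 0.014, 1.602]
contact_force: [0.3, -0.6, -0.1]
grip_width: 91.7
```

```bash
python3 -m jog '{"xyz":[[0,0,-1],[0,0,-1],[0,0,-1],[0,0.15,-1],[0,0,-1],[0,0,-0.4],[0,0,0]],"angular":[[0,0,0],[0,0,0],[0,0,0],[0,0,0],[0,0,0],[0,0,0],[0,0,0]]}'
python3 - <<'E'
from h import *
t=capture('top');s=capture('scene')
a=cv2.resize(t[160:260,170:290],(480,400),interpolation=cv2.INTER_CUBIC)
save('p1',a);save('p1s',cv2.resize(s[170:270,150:290],(784,560),interpolation=cv2.INTER_CUBIC))
print(bot.get_obs()['tool_pos'])
E
```

```text
time: 3.75
tool_pos: [408.5, 1.1, 55.0]
tcp_rot: [2.918, 0.014, 1.605]
contact_force: [-1.1, -0.1, -0.1]
grip_width: 91.6
[409.12229645   0.83740843  55.9256949 ]
```

View pics/p1s.png

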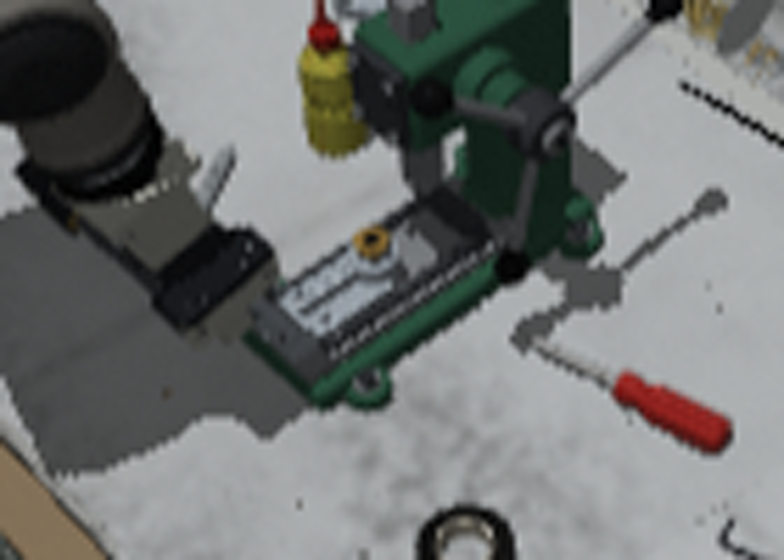

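View pics/p1.png

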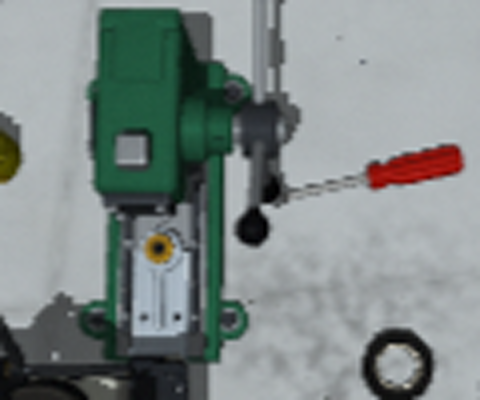

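```bash
python3 -m jog '{"xyz":[[0.2,-0.1,-0.3],[0.2,0,0],[0.2,0,0],[0.2,0,0]],"angular":[[0,0,0],[0,0,0],[0,0,0],[0,0,0]]}'
python3 -m jog '{"xyz":[[0.2,0,0],[0.2,0,0],[0.2,0,0]],"angular":[[0,0,0],[0,0,0],[0,0,0]]}'
```

```text
time: 4.25
tool_pos: [426.1, -1.2, 51.3]
tcp_rot: [2.915, 0.015, 1.604]
contact_force: [-4.0, -0.1, 0.7]
grip_width: 91.5
time: 4.55
tool_pos: [436.3, -0.5, 50.9]
tcp_rot: [2.921, 0.013, 1.604]
contact_force: [-7.5, -0.2, 4.5]
grip_width: 91.9
```

```bash
python3 -m jog '{"xyz":[[0.2,0,0],[0.2,0,0],[0.2,0,0],[0.2,0,0]],"angular":[[0,0,0],[0,0,0],[0,0,0],[0,0,0]]}'
python3 - <<'E'
from h import *
t=capture('top');s=capture('scene')
save('p2',cv2.resize(t[160:260,170:290],(480,400),interpolation=cv2.INTER_CUBIC));save('p2s',cv2.resize(s[150:250,180:310],(780,600),interpolation=cv2.INTER_CUBIC))
print(bot.get_obs()['tool_pos'],bot.get_obs()['contact_force'])
E
```

```text
time: 4.95
tool_pos: [449.5, 0.4, 50.4]
tcp_rot: [2.929, 0.011, 1.603]
contact_force: [-6.0, 1.0, 3.8]
grip_width: 91.7
[4.50372050e+02 2.98292779e-01 5.05510280e+01] [-3.5656976   1.35299414  1.43282145]
```

View pics/p2s.png

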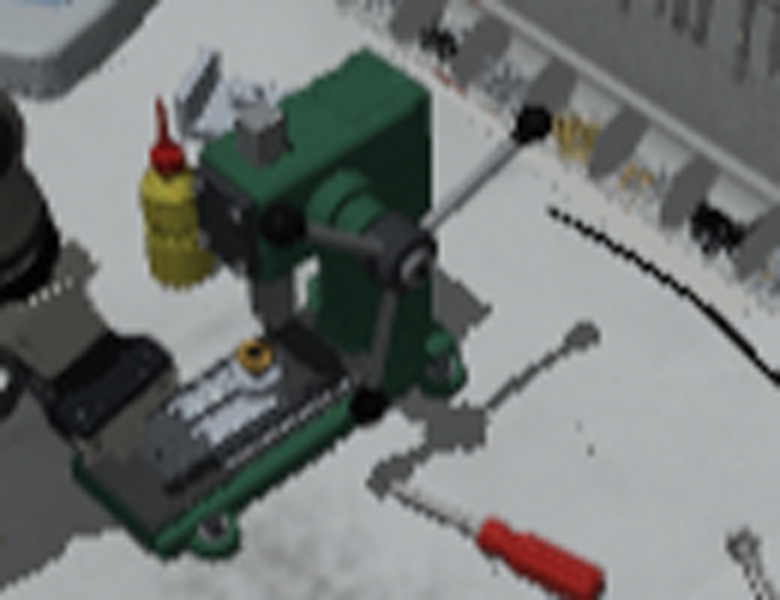

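View pics/p2.png

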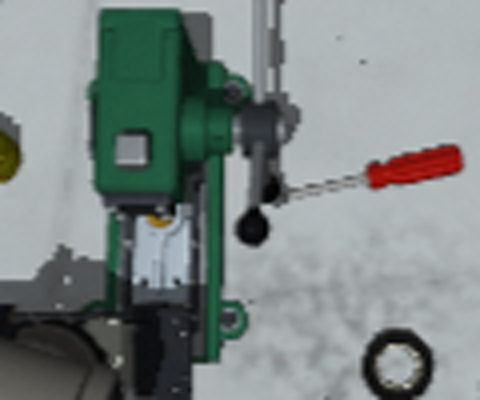

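The bracket slides ahead of the finger, with the bush at crop (256,353). I'll measure how far is left.

```bash
python3 - <<'E'
from m import *
print('now',onz(cs,S(256,354),70).round(1))
E
python3 -m jog '{"xyz":[[0.2,0,0],[0.2,0,0],[0.2,0,0]],"angular":[[0,0,0],[0,0,0],[0,0,0]]}'
```

```text
bf [ 515.4 -144.6  277.1] 0.3
br [ 715.  -140.7  227.5] 0.3
b3 [ 570.6 -147.5   83.7] 3.0
bush [521.8 -55.   68. ] 0.3
ramtop [572.5 -56.4 265.7] 0.3
baseFL [431.4  -8.5  20. ]
baseFR [ 431.9 -105.2   20. ]
flangeL [436.9 -32.5  66. ]
flangeR [436.5 -79.4  66. ]
headFL [541.9 -27.1 236. ]
headFR [537.7 -85.  236. ]
headBL [681.8 -23.4 236. ]
headBR [683.5 -80.6 236. ]
earL [466.5   4.9  10. ]
earR [ 468.7 -113.6   10. ]
now [553.  -55.5  70. ]
time: 5.35
tool_pos: [460.1, 0.9, 50.1]
tcp_rot: [2.932, 0.01, 1.603]
contact_force: [-5.6, 0.3, 5.0]
grip_width: 91.7
```

```bash
python3 -m jog '{"xyz":[[0.12,0,0],[0.12,0,0],[0.1,0,0]],"angular":[[0,0,0],[0,0,0],[0,0,0]]}'
python3 -m jog '{"xyz":[[0.1,0,0],[0.1,0,0]],"angular":[[0,0,0],[0,0,0]]}'
python3 -m jog '{"xyz":[[0.1,0,0]],"angular":[[0,0,0]]}'
```

```text
time: 5.65
tool_pos: [465.1, 1.4, 49.8]
tcp_rot: [2.937, 0.008, 1.603]
contact_force: [-6.4, -0.0, 5.4]
grip_width: 91.8
time: 5.85
tool_pos: [467.5, 1.8, 49.6]
tcp_rot: [2.941, 0.007, 1.602]
contact_force: [-5.8, 0.5, 4.6]
grip_width: 91.8
time: 5.95
tool_pos: [468.7, 1.9, 49.5]
tcp_rot: [2.942, 0.007, 1.602]
contact_force: [-7.9, -0.2, 7.4]
grip_width: 91.6
```

```bash
python3 -m jog '{"xyz":[[0.1,0,0]],"angular":[[0,0,0]]}'
python3 -m jog '{"xyz":[[0.1,0,0]],"angular":[[0,0,0]]}'
python3 -m jog '{"xyz":[[0.1,0,0]],"angular":[[0,0,0]]}'
python3 - <<'E'
from h import *
s=capture('scene')
save('p3s',cv2.resize(s[150:250,180:310],(780,600),interpolation=cv2.INTER_CUBIC))
print(bot.get_obs()['tool_pos'],bot.get_obs()['contact_force'])
E
```

```text
time: 6.05
tool_pos: [469.7, 2.0, 49.4]
tcp_rot: [2.945, 0.007, 1.602]
contact_force: [-6.7, -0.8, 7.1]
grip_width: 91.9
time: 6.15
tool_pos: [470.5, 2.1, 49.2]
tcp_rot: [2.947, 0.006, 1.602]
contact_force: [-10.6, -1.2, 8.7]
grip_width: 92.1
time: 6.25
tool_pos: [470.5, 2.3, 48.8]
tcp_rot: [2.951, 0.005, 1.601]
contact_force: [-11.9, -1.3, 9.3]
grip_width: 91.9
[470.56934051   2.24882404  48.81613726] [-10.28788611  -1.50662734   8.27795995]
```

View pics/p3s.png

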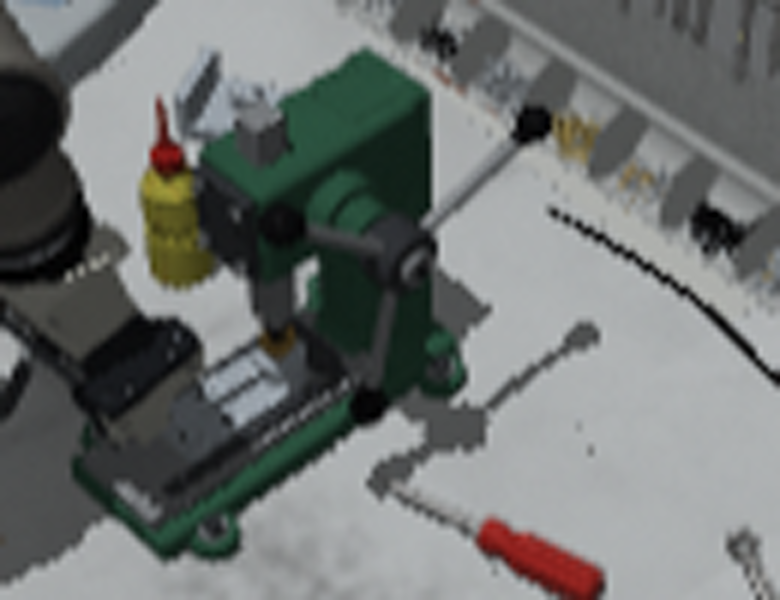

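The finger has stalled at x 470.5 (470 predicted) with rising force. The bush, at crop (278,340), is under the ram nose. One more gentle nudge, then back off.

```bash
python3 -m jog '{"xyz":[[0.12,0,0.03]],"angular":[[0,0,0]]}'
python3 -m jog '{"xyz":[[0.12,0,0.03]],"angular":[[0,0,0]]}'
python3 -m jog '{"xyz":[[-0.5,0,0],[-1,0,0],[-1,0,0],[0,0,0]],"angular":[[0,0,0],[0,0,0],[0,0,0],[0,0,0]]}'
python3 - <<'E'
from h import *
s=capture('scene');t=capture('top')
np.save('s4.npy',s)
save('p4s',cv2.resize(s[170:230,190:270],(800,600),interpolation=cv2.INTER_CUBIC))
save('p4',cv2.resize(t[160:260,170:290],(480,400),interpolation=cv2.INTER_CUBIC))
E
```

```text
time: 6.4
tool_pos: [470.6, 2.4, 48.9]
tcp_rot: [2.957, 0.004, 1.601]
contact_force: [-12.3, -4.1, 7.4]
grip_width: 92.1
time: 6.5
tool_pos: [470.5, 2.4, 48.9]
tcp_rot: [2.962, 0.004, 1.6]
contact_force: [-11.8, -3.6, 6.7]
grip_width: 91.7
time: 6.9
tool_pos: [421.6, 1.7, 49.8]
tcp_rot: [2.955, 0.006, 1.601]
contact_force: [0.1, 0.0, -1.0]
grip_width: 91.8
```

View pics/p4s.png

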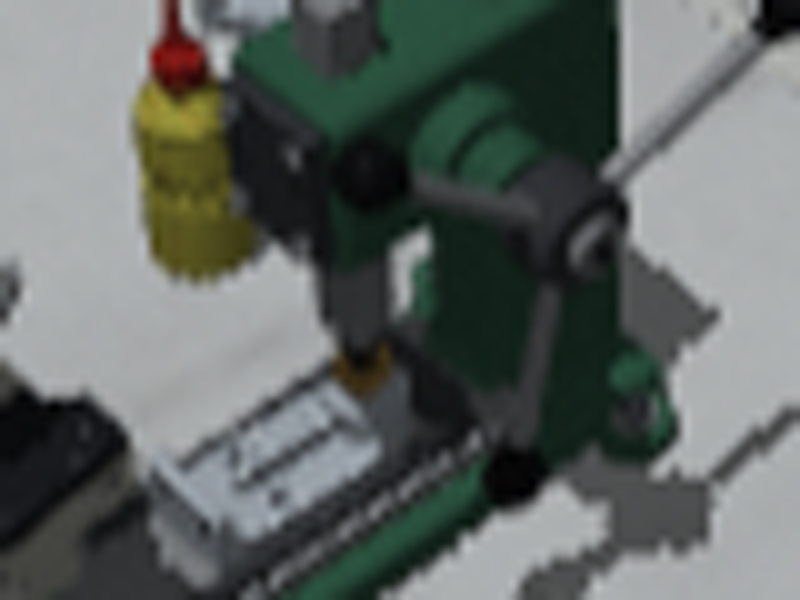

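View pics/p4.png

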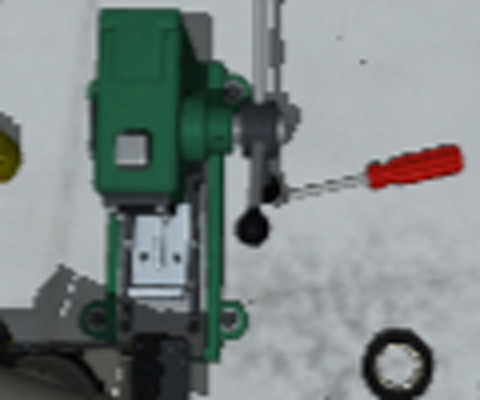

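The bracket is home: flange foot at crop (190,540), bush (362,372) directly under the ram nose (360,350). Next I'll rise and go to the wheel.

```bash
python3 -m jog '{"xyz":[[0,0,1],[0,0,1],[0,0,1],[0,0,1],[0,0,1],[0,0,1],[0,-0.5,1],[0,-1,1],[0,-1,1],[0,-1,1]],"angular":[[0,0,0],[0,0,0],[0,0,0],[0,0,0],[0,0,0],[0,0,0],[0,0,0],[0,0,0],[0,0,0],[0,0,0]]}'
python3 -m jog '{"xyz":[[0,-1,1],[0,-1,1],[0,-1,1],[0,-1,0],[0,-1,0],[0,-1,0],[0,-0.5,0],[0,0,0]],"angular":[[0,0,0],[0,0,0],[0,0,0],[0,0,0],[0,0,0],[0,0,0],[0,0,0],[0,0,0]]}'
```

```text
time: 8.0
tool_pos: [437.0, -71.2, 262.1]
tcp_rot: [2.936, 0.012, 1.606]
contact_force: [0.8, 0.7, -0.4]
grip_width: 92.0
time: 8.8
tool_pos: [445.6, -213.7, 334.0]
tcp_rot: [2.917, 0.026, 1.603]
contact_force: [-0.5, 0.7, 0.1]
grip_width: 92.0
```

```bash
python3 -m jog '{"xyz":[[1,0.2,-0.2],[1,0.2,-0.2],[1,0.2,-0.2],[1,0,-0.3],[1,0,-0.3],[0,0,0]],"angular":[[0,0,0],[0,0,0],[0,0,0],[0,0,0],[0,0,0],[0,0,0]]}'
python3 - <<'E'
from h import *
s=capture('scene');t=capture('top')
save('p5s',cv2.resize(s[120:240,170:330],(800,600),interpolation=cv2.INTER_CUBIC))
save('p5',cv2.resize(t[130:250,180:300],(600,600),interpolation=cv2.INTER_CUBIC))
print(bot.get_obs()['tool_pos'])
E
```

```text
time: 9.4
tool_pos: [551.0, -197.0, 310.4]
tcp_rot: [2.914, 0.027, 1.604]
contact_force: [0.0, 0.4, -0.0]
grip_width: 92.0
[ 549.49531416 -197.4097992   311.44003735]
```

View pics/p5s.png

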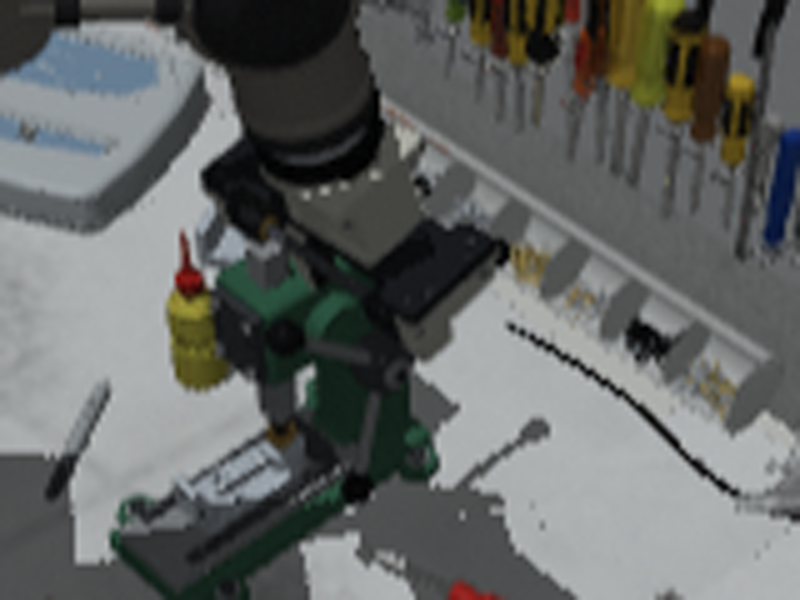

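View pics/p5.png

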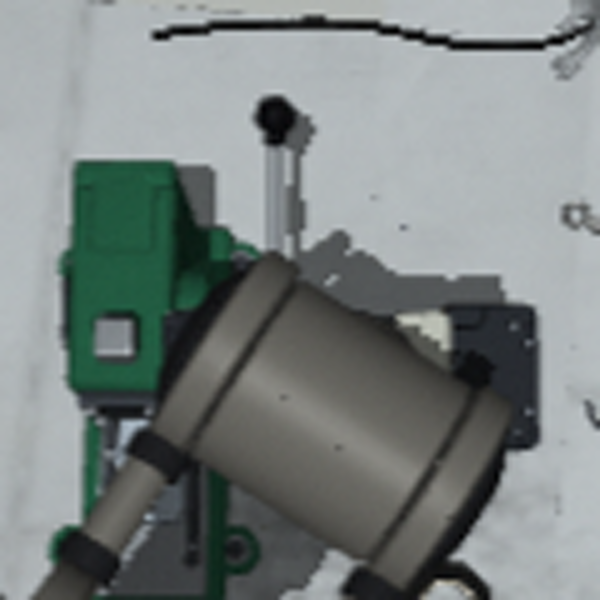

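```bash
python3 - <<'E'
from m import *
for z in (450,520): print(onz(ct,((285)/5-.4+180,(255)/5-.4+130),z).round(0),onz(ct,((180)/5-.4+180,(370)/5-.4+130),z).round(0))
E
python3 -m jog '{"xyz":[[0,0.02,-0.6],[0,0,-0.6],[0,0,-0.3]],"angular":[[0,0,0],[0,0,0],[0,0,0]]}'
```

```text
bf [ 515.4 -144.6  277.1] 0.3
br [ 715.  -140.7  227.5] 0.3
b3 [ 570.6 -147.5   83.7] 3.0
bush [521.8 -55.   68. ] 0.3
ramtop [572.5 -56.4 265.7] 0.3
baseFL [431.4  -8.5  20. ]
baseFR [ 431.9 -105.2   20. ]
flangeL [436.9 -32.5  66. ]
flangeR [436.5 -79.4  66. ]
headFL [541.9 -27.1 236. ]
headFR [537.7 -85.  236. ]
headBL [681.8 -23.4 236. ]
headBR [683.5 -80.6 236. ]
earL [466.5   4.9  10. ]
earR [ 468.7 -113.6   10. ]
[ 582. -161.  450.] [ 524. -112.  450.]
[ 567. -165.  520.] [ 513. -119.  520.]
time: 9.8
tool_pos: [548.1, -196.6, 281.7]
tcp_rot: [2.911, 0.029, 1.603]
contact_force: [0.2, -0.3, 0.3]
grip_width: 91.9
```

```bash
python3 -m jog '{"xyz":[[0,-0.2,-0.3],[0,0,-0.3],[0,0,-0.3]],"angular":[[0,0,0],[0,0,0],[0,0,0]]}'
python3 -m jog '{"xyz":[[-0.05,0,-0.3],[-0.05,0,-0.3]],"angular":[[0,0,0],[0,0,0]]}'
```

```text
time: 10.1
tool_pos: [547.0, -201.2, 262.7]
tcp_rot: [2.91, 0.03, 1.602]
contact_force: [-0.1, -0.5, 2.8]
grip_width: 91.6
time: 10.3
tool_pos: [545.4, -201.8, 250.7]
tcp_rot: [2.908, 0.031, 1.601]
contact_force: [-0.5, -1.8, 2.2]
grip_width: 91.6
```

```bash
python3 -m jog '{"xyz":[[-0.15,0.03,-0.3],[-0.15,0.03,-0.3],[-0.12,0,-0.3],[-0.1,0,-0.3]],"angular":[[0,0,0],[0,0,0],[0,0,0],[0,0,0]]}'
python3 - <<'E'
from h import *
s=capture('scene');t=capture('top')
save('p6s',cv2.resize(s[120:240,170:330],(800,600),interpolation=cv2.INTER_CUBIC))
print(bot.get_obs()['tool_pos'])
E
```

```text
time: 10.7
tool_pos: [534.2, -201.4, 225.4]
tcp_rot: [2.907, 0.033, 1.601]
contact_force: [-1.1, -2.1, 2.1]
grip_width: 91.6
[ 533.80166846 -201.1485838   224.64559014]
```

View pics/p6s.png

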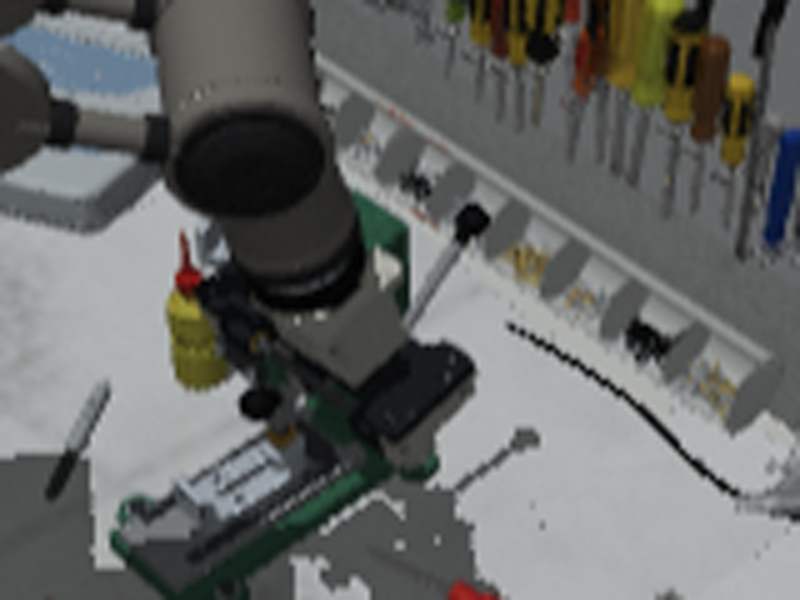

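The front spoke is going down, with its ball at (262,403), and the rear spoke is rising towards (470,220). The ram is near the bush, so I'll use smaller steps.

```bash
python3 -m jog '{"xyz":[[-0.08,0.0,-0.25],[-0.08,0.0,-0.25],[-0.05,0,-0.25]],"angular":[[0,0,0],[0,0,0],[0,0,0]]}'
python3 -m jog '{"xyz":[[-0.05,0.0,-0.25],[-0.04,0.0,-0.25],[-0.02,0,-0.25]],"angular":[[0,0,0],[0,0,0],[0,0,0]]}'
```

```text
time: 11.1
tool_pos: [530.1, -201.2, 209.5]
tcp_rot: [2.907, 0.033, 1.601]
contact_force: [-0.8, -1.6, 1.4]
grip_width: 91.7
time: 11.4
tool_pos: [529.3, -202.2, 195.8]
tcp_rot: [2.902, 0.036, 1.6]
contact_force: [-2.9, -1.8, 10.4]
grip_width: 91.6
```

```bash
python3 -m jog '{"xyz":[[-0.03,0.03,-0.3],[-0.03,0.03,-0.3]],"angular":[[0,0,0],[0,0,0]]}'
python3 -m jog '{"xyz":[[-0.02,0.05,-0.3],[-0.02,0.05,-0.3],[0,0.05,-0.3]],"angular":[[0,0,0],[0,0,0],[0,0,0]]}'
```

```text
time: 11.6
tool_pos: [529.9, -202.9, 186.8]
tcp_rot: [2.895, 0.041, 1.599]
contact_force: [-3.1, -3.6, 11.5]
grip_width: 92.0
time: 11.9
tool_pos: [532.3, -203.9, 174.1]
tcp_rot: [2.883, 0.05, 1.597]
contact_force: [-4.4, -3.5, 13.7]
grip_width: 91.5
```

```bash
python3 -m jog '{"xyz":[[-0.25,0.1,-0.25],[-0.25,0.1,-0.25],[-0.2,0.1,-0.25]],"angular":[[0,0,0],[0,0,0],[0,0,0]]}'
python3 -m jog '{"xyz":[[-0.15,0.05,-0.25]],"angular":[[0,0,0]]}'
```

```text
time: 12.2
tool_pos: [529.1, -205.1, 169.9]
tcp_rot: [2.85, 0.067, 1.588]
contact_force: [3.1, -4.7, 14.5]
grip_width: 91.9
time: 12.3
tool_pos: [528.7, -205.9, 168.1]
tcp_rot: [2.842, 0.072, 1.585]
contact_force: [0.3, -1.8, 14.1]
grip_width: 91.9
```

```bash
cat > r.py <<'E'
from h import *
from scipy.spatial.transform import Rotation as Ro
o=bot.get_obs()
d=Ro.from_euler('xyz',[2.915,0.025,1.60])*Ro.from_euler('xyz',o['tcp_rot']).inv()
print((np.degrees(d.as_rotvec())/6).round(2),o['tool_pos'].round(1),o['contact_force'].round(1))
s=capture('scene')
save('p7s',cv2.resize(s[120:240,170:330],(800,600),interpolation=cv2.INTER_CUBIC))
E
python3 r.py
```

```text
[0.43 0.71 0.11] [ 528.7 -205.9  168.1] [ 0.3 -1.8 14.1]
```

View pics/p7s.png

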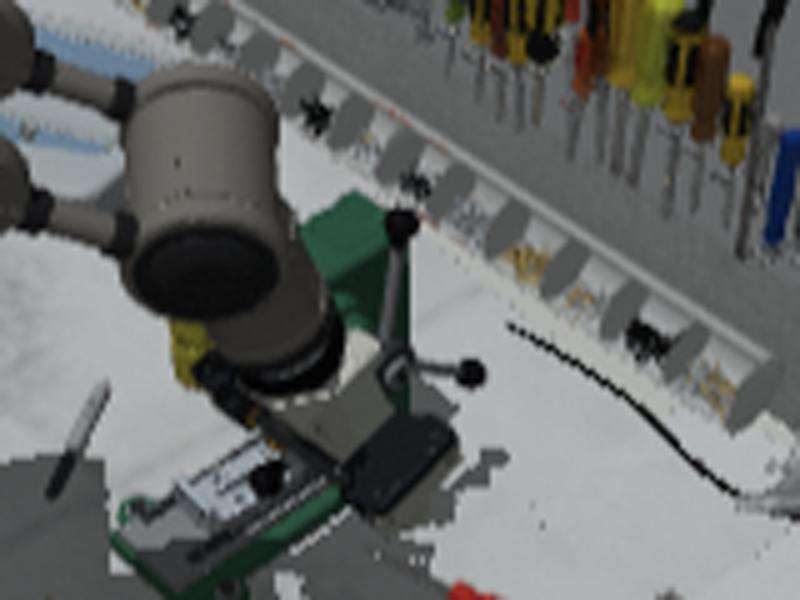

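The rear ball, at crop (403,225), is nearly upright. I'll work out the wheel angle from it.

```bash
cat > w.py <<'E'
from h import *
import sys
def ang(u,v,sc=5,ox=170,oy=120):
    c=cam('scene');px=((u+.5)/sc-.5+ox,(v+.5)/sc-.5+oy);o,d=ray(c,px)
    n=np.array([-.02,1,0]);H=np.array([600.3,-144.3,195])
    p=o+d*(n@(H-o))/(n@d);r=p-H
    print(p.round(1),'r',np.hypot(r[0],r[2]).round(1),'angle from -x',np.degrees(np.arctan2(r[2],-r[0])).round(1))
for a in sys.argv[1:]: ang(*map(float,a.split(',')))
E
python3 w.py 403,225 470,373 268,475
```

```text
[ 622.3 -143.9  311. ] r 118.1 angle from -x 100.7
[ 692.2 -142.5  118.7] r 119.5 angle from -x -140.3
[ 489.6 -146.5  158.8] r 116.5 angle from -x -18.1
```

```bash
python3 -m jog '{"xyz":[[-0.1,0.15,-0.3],[-0.1,0.15,-0.3]],"angular":[[0.2,0.35,0.05],[0.2,0.35,0.05]]}'
python3 -m jog '{"xyz":[[-0.1,0.15,-0.3]],"angular":[[0.2,0.35,0.05]]}'; python3 r.py
```

```text
time: 12.55
tool_pos: [529.9, -205.7, 162.9]
tcp_rot: [2.897, 0.041, 1.595]
contact_force: [-0.1, -9.8, 14.3]
grip_width: 91.6
time: 12.65
tool_pos: [530.5, -205.7, 160.2]
tcp_rot: [2.926, 0.025, 1.599]
contact_force: [0.4, -8.2, 15.1]
grip_width: 91.7
[ 0.   -0.1   0.01] [ 530.5 -205.7  160.2] [ 0.4 -8.2 15.1]
```

```bash
python3 -m jog '{"xyz":[[-0.1,0,-0.3],[-0.1,0,-0.3]],"angular":[[0.1,0.15,0],[0.1,0.15,0]]}'
python3 -m jog '{"xyz":[[-0.1,0,-0.3]],"angular":[[0.1,0.15,0]]}'; python3 r.py
```

```text
time: 12.9
tool_pos: [530.3, -208.5, 152.6]
tcp_rot: [2.948, 0.008, 1.598]
contact_force: [-0.9, -3.3, 14.4]
grip_width: 91.7
time: 13.0
tool_pos: [529.9, -209.7, 148.7]
tcp_rot: [2.959, -0.001, 1.597]
contact_force: [-1.7, -4.3, 13.1]
grip_width: 91.6
[-0.23 -0.43  0.04] [ 529.9 -209.7  148.7] [-1.7 -4.3 13.1]
```

View pics/p7s.png

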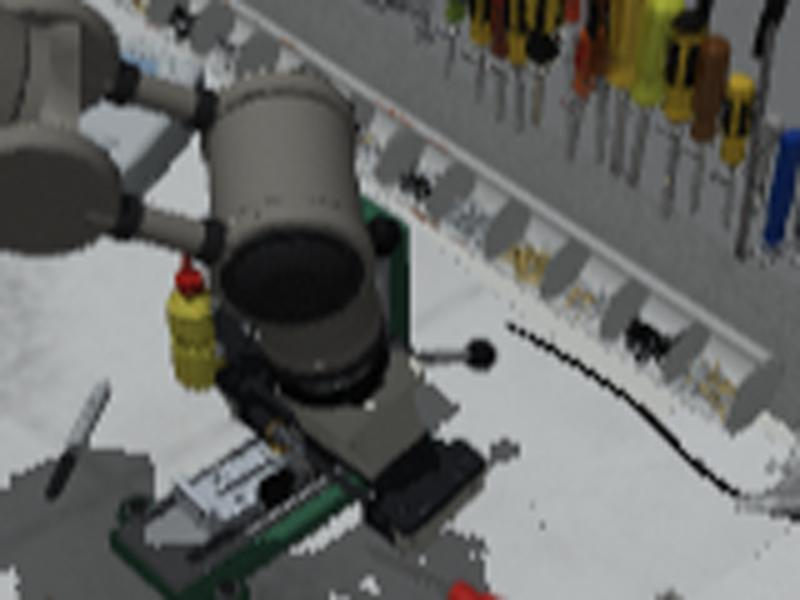

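```bash
python3 w.py 385,236 481,354 274,490; python3 -c "
from h import *
o=bot.get_obs();print(o['joint_positions'].round(2))"
```

```text
[ 605.5 -144.2  311.3] r 116.4 angle from -x 92.6
[ 703.9 -142.2  131.4] r 121.6 angle from -x -148.5
[ 493.7 -146.4  139.4] r 120.2 angle from -x -27.5
[-0.57  0.41  1.67  0.13  0.92 -2.24]
```

All three balls give about 82.5° (1.44 rad), which is the seat. I'll press lightly against the firm stop to confirm.

```bash
python3 -m jog '{"xyz":[[-0.05,0.2,-0.2]],"angular":[[-0.1,-0.2,0]]}'; python3 -m jog '{"xyz":[[-0.05,0.2,-0.25]],"angular":[[-0.1,-0.2,0]]}'
python3 -m jog '{"xyz":[[-0.05,0.1,-0.3]],"angular":[[-0.1,-0.1,0]]}'
```

```text
time: 13.15
tool_pos: [531.3, -210.1, 146.9]
tcp_rot: [2.932, 0.018, 1.595]
contact_force: [-6.5, -17.9, 21.7]
grip_width: 91.8
time: 13.25
tool_pos: [532.6, -210.5, 145.9]
tcp_rot: [2.903, 0.038, 1.593]
contact_force: [-12.4, -15.0, 29.1]
grip_width: 91.8
time: 13.35
tool_pos: [533.6, -213.0, 143.9]
tcp_rot: [2.884, 0.059, 1.591]
contact_force: [-3.6, -12.5, 10.2]
grip_width: 91.4
```

```bash
python3 r.py
```

```text
[0.31 0.3  0.08] [ 533.6 -213.   143.9] [ -3.6 -12.5  10.2]
```

View pics/p7s.png

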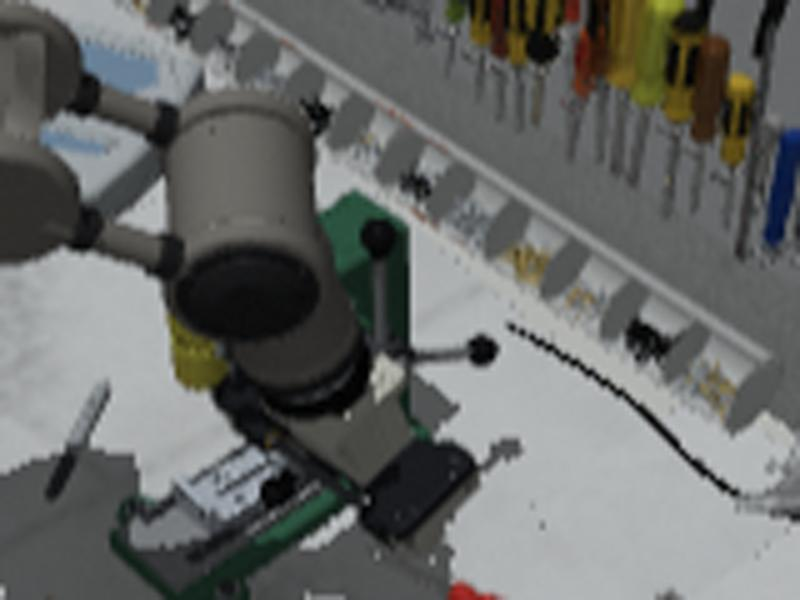

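Wheel stop reached: the force climbed to 29 N and the balls are at (379,238), (482,350) and (276,490), about 83–84°. Now I'll lift off and move in front of the upright rear spoke.

```bash
python3 -m jog '{"xyz":[[-0.1,-0.2,0.5],[0,0,1],[0,0,1],[0,0.1,1],[0,0.1,1],[0,0.2,1],[0,0.2,1],[0,0.2,0.8],[0,0,0]],"angular":[[0,0,0],[0.1,0.1,0],[0.1,0.1,0],[0.1,0.1,0],[0,0,0],[0,0,0],[0,0,0],[0,0,0],[0,0,0]]}';python3 r.py
```

```text
time: 14.3
tool_pos: [527.7, -197.9, 291.1]
tcp_rot: [2.924, 0.018, 1.592]
contact_force: [0.2, -0.2, 0.0]
grip_width: 91.6
[-0.07 -0.09  0.08] [ 527.7 -197.9  291.1] [ 0.2 -0.2  0. ]
```

View pics/p7s.png

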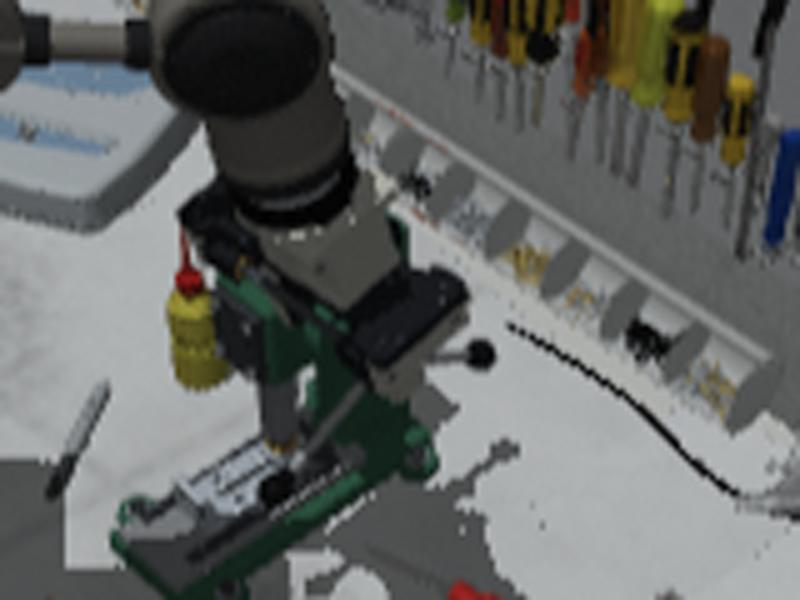

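The ram is down on the bush at (283,435), and the gripper is clear of the front spoke.

```bash
python3 -m jog '{"xyz":[[1,0,-0.1],[1,0,-0.1],[0.5,0,-0.1],[0.3,0,0]],"angular":[[0,0,0],[0,0,0],[0,0,0],[0,0,0]]}'
python3 -m jog '{"xyz":[[0.3,0,0],[0.3,0,0],[0.3,0,-0.05]],"angular":[[0,0,0],[0,0,0],[0,0,0]]}'
```

```text
time: 14.75
tool_pos: [582.2, -197.1, 277.6]
tcp_rot: [2.934, 0.012, 1.592]
contact_force: [-0.3, 0.0, 0.0]
grip_width: 91.9
time: 15.05
tool_pos: [599.5, -197.0, 275.2]
tcp_rot: [2.939, 0.01, 1.592]
contact_force: [-2.7, -0.5, 3.5]
grip_width: 91.7
```

```bash
python3 -m jog '{"xyz":[[0.4,0,-0.05],[0.4,0,-0.1],[0.4,0,-0.12],[0.4,0,-0.15]],"angular":[[0,0,0],[0,0,0],[0,0,0],[0,0,0]]}'
python3 r.py
```

```text
time: 15.45
tool_pos: [632.5, -197.1, 266.4]
tcp_rot: [2.941, 0.01, 1.592]
contact_force: [-3.8, -0.5, 1.1]
grip_width: 91.8
[-0.13 -0.25  0.08] [ 632.5 -197.1  266.4] [-3.8 -0.5  1.1]
```

View pics/p7s.png

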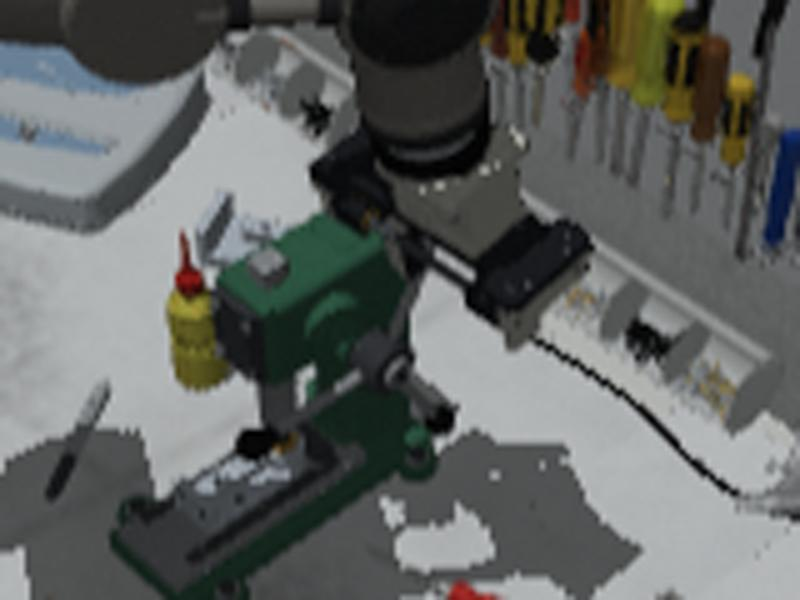

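The ram is rising off the bush at (288,440), and the front ball is coming up at (258,440). I'll keep going.

```bash
python3 -m jog '{"xyz":[[0.4,0,-0.25],[0.4,0,-0.3],[0.35,0,-0.3],[0.3,0,-0.3]],"angular":[[0,0,0],[0,0,0],[0,0,0],[0,0,0]]}'
python3 -m jog '{"xyz":[[0.25,0,-0.3],[0.2,0,-0.3]],"angular":[[0,0,0],[0,0,0]]}'
python3 r.py
```

```text
time: 15.9
tool_pos: [664.5, -198.1, 241.2]
tcp_rot: [2.941, 0.012, 1.592]
contact_force: [-3.5, -1.6, 0.7]
grip_width: 91.9
time: 16.1
tool_pos: [674.5, -198.5, 227.9]
tcp_rot: [2.941, 0.012, 1.592]
contact_force: [-3.3, -2.2, 1.8]
grip_width: 91.6
[-0.12 -0.25  0.09] [ 674.5 -198.5  227.9] [-3.3 -2.2  1.8]
```

View pics/p7s.png

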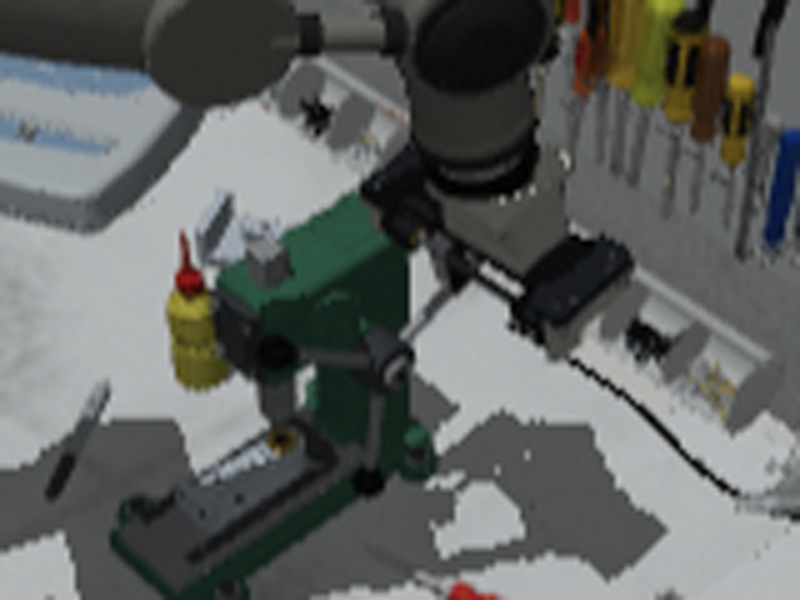

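```bash
python3 w.py 278,353 369,481; python3 -m jog '{"xyz":[[-0.4,0,0.5],[-0.6,0,1],[-0.5,0,1],[0,0,1],[0,0,1],[0,0,1]],"angular":[[0,0,0],[0,0,0],[0,0,0],[0,0,0],[0,0,0],[0,0,0]]}'
python3 -m jog '{"xyz":[[-1,-0.5,0],[-1,-1,0],[-1,-1,0],[-1,-1,0],[-1,-1,0],[-1,-1,0],[-1,-1,0],[0,0,0],[0,0,0],[0,0,0]],"angular":[[0,0,0],[0,0,0],[0,0,0],[0,0,0],[0,0,0],[0,0,0],[0,0,0],[0,0,0],[0,0,0],[0,0,0]]}'
python3 - <<'E'
from h import *
s=capture('scene');t=capture('top')
save('p8s',cv2.resize(s[160:250,180:300],(800,600),interpolation=cv2.INTER_CUBIC))
save('p8',cv2.resize(t,(800,600)))
E
```

```text
[ 506.9 -146.2  267.8] r 118.5 angle from -x 37.9
[ 584.5 -144.6   77.4] r 118.7 angle from -x -82.3
time: 16.75
tool_pos: [642.4, -194.8, 340.7]
tcp_rot: [2.939, 0.006, 1.592]
contact_force: [0.0, -0.5, 0.8]
grip_width: 91.6
time: 17.75
tool_pos: [498.7, -323.4, 357.8]
tcp_rot: [2.911, 0.015, 1.596]
contact_force: [-0.4, -0.9, -0.0]
grip_width: 91.9
```

View pics/p8s.png

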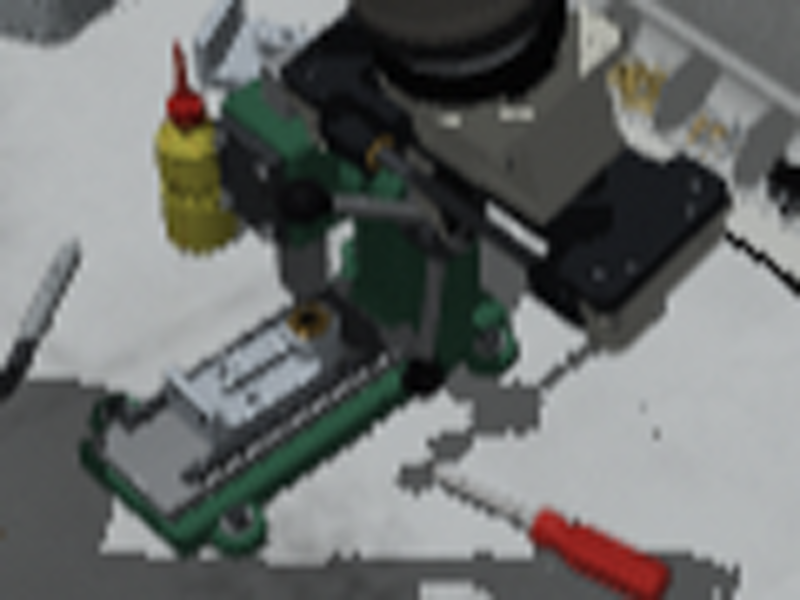

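View pics/p8.png

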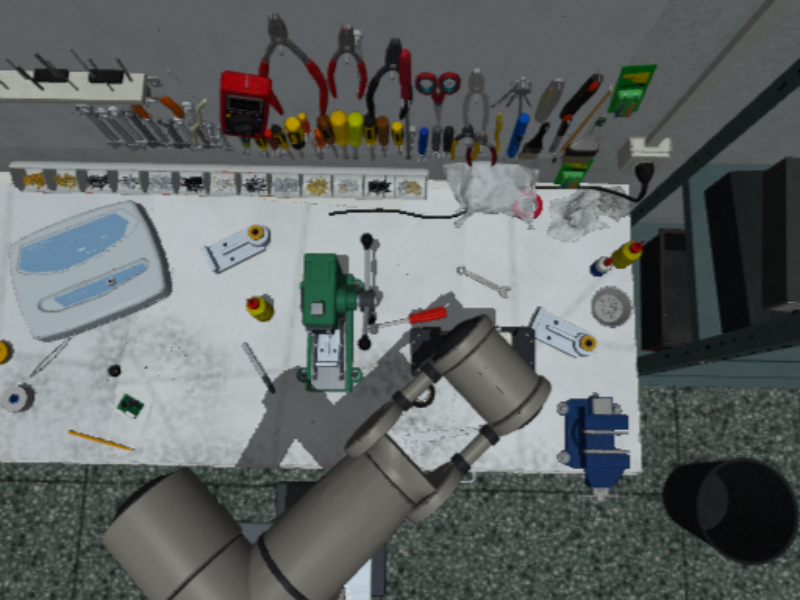

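The arm is clear and the bystanders look unmoved. The bush (310,318) is low on the boss, with a clear gap below the ram nose (305,285). One last numeric check of wheel angle and bush height.

```bash
python3 - <<'E'
from h import *
c=cam('scene');k=800/120
px=lambda u,v:((u+.5)/k-.5+180,(v+.5)/k-.5+160)
for z in (64,72): print(z,(np.array([1,1])*(proj(c,[572,-55.7,z])-[180,160]+.5)*k).round(0))
print(onz(c,px(310,319),64).round(1))
E
python3 w.py; python3 -c "
import sys;sys.argv=['w']
from w import ang
ang(302,202,800/120,180,160);ang(421,378,800/120,180,160)"
```

```text
64 [311. 318.]
72 [310. 309.]
[571.2 -56.5  64. ]
[ 505.6 -146.2  270.2] r 120.9 angle from -x 38.5
[ 581.  -144.7   77.4] r 119.2 angle from -x -80.7
```

```bash
python3 -c "
from h import *
o=bot.get_obs();print(o['time'],o['contact_force'].round(1),abs(o['dq']).max());print(bot.close_job())"
```

```text
17.85 [-0.3  0.1  1.1] 0.007729106463830226
the job is handed in; nothing more can be done
None
```

I pushed the bracket home, pressed the bush in with one finger on the front spoke, and raised the ram again with one finger on the rear spoke. I handed the job in at 17.9 s; no verdict was reported.

- **Bracket:** it slid about 50 mm and stalled at the expected place. The wrist force stayed at about 15 N or less.
- **Pressing:** the wheel turned to about 83° (1.44 rad or slightly past) and met the firm stop. The force readings reached about 35 N there.
- **Final view:** the bush sits at (571, -56.5), within about 2 mm of the ram axis. Its image position matches a top at 64 mm, which is seated. The wheel stands at about 0.29 rad, so the ram is roughly 20 mm clear. The bystanders look unmoved by eye and nothing touches the arm.
- **What didn't go to plan:** during pressing the finger drifted about 10 mm sideways along y and the tool tilted a few degrees. At the stop the finger partly slid sideways on the spoke, dropping the force to about 16 N. By then the wheel was already at the stop.

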